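# Prop the damp box ajar on its stay

### The arm

A 6-joint arm with a two-finger parallel gripper is mounted at the origin on the work surface. World frame = base frame: x ahead of the robot, y to its left, z up, the work surface at z = 0. Lengths are in m, angles in rad, forces in N, time in s.
With the tool pointing down it reaches from about 0.3 to 0.775 m from the base axis. Payload 14.6 kg.
Tool frame: the origin (TCP) lies at the very end of the fingers, on their centre line; the grasp point (between the pads) lies 19 mm behind it; y points along the fingers, z is the direction in which the jaws open and shut, and the axes are right-handed (so a half turn about y gives the same grasp; the last joint's range is limited). The gripper opens to 94 mm and grips with 3 to 60 N. Pads are 16 mm wide; open, the fingers measure 119 mm over their backs; the gripper's body (75 mm by 177 mm) begins 78 mm behind the grasp point.
Start: joints at [-1.331, 0.3, 1.521, -0, 1.321, -0.067], TCP at [0.166, -0.524, 0.205] pointing down, gripper open.
Joint ranges: [-3.03, 3.03], [-0.79, 2.21], [0.23, 2.52], [-1.04, 4.18], [0, 3.07], [-2.55, 2.55]. Speed limits (rad/s): [2.22, 2.22, 2.57, 3.14, 3.14, 3.14].

### API

Orientations are given as [roll, pitch, yaw] about the fixed x, y, z axes, in that order (R = Rz(yaw) Ry(pitch) Rx(roll)).
In Python, from station import get_obs, camera, hand_in, masks_of gives the robot as it stands.
- The arm moves only by the shell command python3 -m jog 'ROWS' [FORCE]. ROWS is text: rows parted by semicolons, each of 7 numbers parted by spaces: the shift along the world's x, y, z in mm, then the turn, a rotation vector about the world's x, y, z in degrees, then the closure, from 0 (fully open) to 1 (shut). A call has 1 to 10 rows; each row is the pose to reach, as a shift and turn from the pose measured when the call began; what a row does not reach only later rows make up. A row lasts 1/12 s, in which the tool goes at most 41.7 mm and 7.16 degrees, less where a joint would pass 70% of its speed; a pose out of reach is approached as far as the arm can. A call with a gripper value outside its range is refused whole. The fingers move at their own pace and stop on an object; FORCE is the grip in N (left out, the last holds). Time passes only in rows, so rows that repeat a pose let the fingers close. It gives the time, the measured TCP pose, the force and the opening at its end, in the units of the state.
- get_obs(): the state, without advancing time (a new reading comes with each control period).
- camera(name): name is "scene" or "top" or "wrist"; returns a dict with "img" (480x640x3 uint8, red, green, blue), "range_z" (480x640 float32, m along the optical axis (not along the pixel's ray), 0 where there is no reading), "fx", "fy", "cx", "cy" (pixels), "rvec" (rotation vector, rad) and "tvec" (3), from world to camera coordinates, as OpenCV has them. Camera axes: x right, y down, z forward; pixel columns grow to the right and rows downward; lengths in m; the calibration is good to about 2 mm. A picture is of the moment at which its call begins.
- hand_in(): hands the job in, once; it reports no verdict.
Trained networks look in the newest picture that a camera, given by its name, has taken for a name from the list of things; names that differ only in an ending like _2 or _b are one class to them, and where a whole thing is asked for, a point or a joint stands for the part that bears it (a point fixed in the world has none). Each returns a list of dicts, best first, with "conf" (0 to 1); they miss things now and then, are a little off and sometimes report something else, mostly with a low value. They report only what shows in the picture. A call takes as long as a camera call.
- masks_of(thing, camera): "mask" (480x640 bool, what is visible of it) and "extent" ([left, top, right, bottom] in pixels, round what is visible of it).
The state is a dict: "time_s": time; "qpos": joint angles; "joint_vel": joint speeds; "tau": joint torques, N m; "ee_pos": TCP position; "eef_rot": TCP orientation; "force": force on the tool from outside, world axes, zero at the start; "moment": the same for the moment, N m; "grip_width": finger opening in m.
Only numpy, scipy, OpenCV 4.12 (cv2) and the standard library are available. Lean on these libraries where they do the work, as an engineer would, in place of code of your own. Each camera call takes 0.05 s, during which the arm holds its last target.

### The job

Prop the blue damp box half open so that the bowls inside can dry slowly: open its lid, flip the steel stay inside up to its stop, then lower the lid gently until it rests on the stay's orange sleeve, just behind the white catch block. Do not let the lid drop at any time, and leave the bowls and everything else on the bench as they are.

Things in the scene. Friction and masses are not known exactly. Their poses are not given: they have to be found in the camera images.
- damp_box: blue plywood box, 225 x 300 x 90 mm high (rim height), walls 10 mm, fixed to the bench, holding a white plaster slab (its top 25 mm above the bench). Origin: centre of the underside. Its x axis points from the front (handle side) to the hinge side, its y axis along the hinge; turned about a quarter turn, so the front looks roughly to the robot's right (-y) and the hinge is on the left. The stay is on the -y side of the box (the side farther from the robot)
- lid (a joint): lid angle, rad: 0 closed, grows as the lid rises about the hinge; stop at 1.95. Varnished wood, 228 x 304 x 12 mm, 0.4 to 0.7 kg. It falls shut unless held or propped, but past upright (over about 1.65) it leans back and stands on its stop by itself. It is at about 0.75 when propped on the stay
- lid_handle (a point): centre of the lid's handle, a round steel bar of 12 mm diameter and 110 mm length, parallel to the hinge, carried by a post at each end 40 mm in front of the lid's front edge (34 mm free between bar and edge), 265 mm from the hinge line; 96 mm above the bench when closed
- lid_hinge (a point): middle of the lid's hinge line, at the rear rim, 90 mm above the bench; the hinge line runs along the box's y axis, and the lid's underside passes through it
- stay (a joint): stay angle, rad: 0 folded (lying level beside the wall and pointing to the box's front, under the closed lid), grows as it swings up and over towards the hinge; upright at 1.57, stop at 1.833. It swings freely, and once past upright it leans on its stop by itself; below that it falls back to 0. The lid, resting on it, may pull it back a little, to about 1.76, where the catch block holds it
- stay_sleeve (a point): centre of the orange rubber sleeve on the stay's bent end: a round bar of 15 mm diameter and about 75 mm length, parallel to the hinge, 80 mm from the stay's pivot axis. One end carries the stay's arm (42 mm from this point, towards the side wall it is pivoted on), the other end is free. Folded, it lies 75 mm above the bench, 15 mm below the rim, 40 mm behind the inner face of the front wall
- stay_pivot (a point): point on the stay's pivot axis level with the middle of the sleeve, 75 mm above the bench and 95 mm in front of the hinge line; the axis is parallel to the hinge
- lid_seat (a point): point carried by the lid, 7.5 mm under its underside and 99 mm from the hinge: where the sleeve's centre is (within some 5 mm) when the lid rests on the stay, just behind (on the hinge side of) a white catch block 60 x 18 x 14 mm under the lid
- bowl0: grey clay bowl, leather-hard, 80 mm wide and 52 mm high, standing on the slab in the half of the box away from the stay; origin at the centre of its underside
- bowl1: the second, equal bowl; origin at the centre of its underside
- tin: aluminium tin with screw-top lid, 90 mm wide, 111 mm high, a bystander; origin at the centre of its underside
- vase: bisque vase, 104 mm wide, 165 mm high, a bystander; origin at the centre of its underside
- callipers: yellow plastic callipers lying flat, 190 x 95 mm, 14 mm high, a bystander; origin at the middle of their length, on the bench
- modelling_tool: rosewood modelling tool lying flat, 194 mm long, 18 mm wide, 10 mm high, a bystander; origin at its middle, on the bench
- slip_jar: amber glass jar, 70 mm wide, 100 mm high, a bystander; origin at the centre of its underside

How it is judged:
By the outcome, as a careful person would: the job done as asked, in the order asked, and still so for the second after the job is handed in, with the robot touching nothing.
It also fails if it takes over 72 s, if anything falls off the work surface, if the arm or the gripper's body presses on something with over 40 N, if the wrist force passes 120 N, or if a joint passes its speed limit or range.

## Working session

There is one attempt and no reset: what is moved stays moved. The work goes in short steps, Python scripts to look and compute and a shell command to move; the robot and the scene stay as the last step left them, time stands still between calls to the robot, and variables do not carry over. Pictures are saved under pics/ and viewed, and the job is handed in when it is done.

```bash
ls; mkdir -p pics
cat > h.py <<'E'
import numpy as np, cv2
from station import get_obs, camera, hand_in, masks_of
def cam(n,save=None):
    c=camera(n); c['R']=cv2.Rodrigues(np.array(c['rvec'],float))[0]; c['t']=np.array(c['tvec'],float).ravel()
    if save: cv2.imwrite('pics/'+save,cv2.cvtColor(c['img'],cv2.COLOR_RGB2BGR))
    return c
def pts(c,mask):
    v,u=np.nonzero(mask&(c['range_z']>0)); z=c['range_z'][v,u]
    p=np.stack([(u-c['cx'])/c['fx']*z,(v-c['cy'])/c['fy']*z,z],1)
    return (p-c['t'])@c['R']
def proj(c,P):
    p=np.atleast_2d(P)@c['R'].T+c['t']; return np.stack([p[:,0]/p[:,2]*c['fx']+c['cx'],p[:,1]/p[:,2]*c['fy']+c['cy']],1)
E
python3 - <<'E'
from h import *
for n in ['scene','top','wrist']:
    c=cam(n,n+'0.png'); print(n,-c['R'].T@c['t'],c['R'][2])
    for t in ['damp_box','lid','lid_handle','stay','tin','vase','callipers','modelling_tool','slip_jar']:
        for m in masks_of(t,n)[:2]:
            P=pts(c,m['mask']); 
            if len(P): print(t,round(m['conf'],2),m['extent'],np.median(P,0).round(3),np.percentile(P,3,axis=0).round(3),np.percentile(P,97,axis=0).round(3))
print(get_obs())
E
```

```text
pics
scene [1.69684549 0.31069781 0.95538152] [-0.78762746 -0.22246986 -0.57458694]
damp_box 0.72 [282.1, 215.0, 405.2, 331.0] [0.649 0.088 0.101] [ 0.443 -0.038  0.004] [0.737 0.199 0.105]
lid 0.69 [282.7, 213.2, 405.9, 305.1] [0.604 0.083 0.102] [ 0.442 -0.038  0.096] [0.731 0.191 0.105]
lid_handle 0.74 [280.9, 213.5, 404.1, 302.4] [0.603 0.083 0.102] [ 0.44  -0.049  0.094] [0.731 0.192 0.105]
tin 0.79 [484.7, 246.2, 524.6, 297.1] [0.532 0.471 0.095] [0.473 0.433 0.025] [0.548 0.513 0.113]
tin 0.18 [279.8, 209.8, 403.1, 305.8] [0.605 0.082 0.102] [ 0.441 -0.046  0.094] [0.731 0.191 0.105]
vase 0.93 [121.7, 180.2, 160.9, 239.1] [ 0.559 -0.52   0.093] [ 0.508 -0.566  0.006] [ 0.584 -0.488  0.163]
callipers 0.59 [175.4, 219.5, 208.8, 259.6] [ 0.514 -0.394  0.008] [ 0.42  -0.447 -0.002] [ 0.599 -0.36   0.015]
modelling_tool 0.57 [436.4, 260.8, 448.3, 307.6] [0.545 0.332 0.009] [0.427 0.311 0.004] [0.606 0.348 0.012]
slip_jar 0.6 [500.1, 230.7, 527.9, 258.7] [0.399 0.501 0.097] [0.36  0.47  0.065] [0.415 0.531 0.103]
top [ 0.38168059 -0.00903315  1.58261694] [ 0.09439293  0.0023296  -0.
[... 1336 characters left out ...]
0.07067292 -0.97335547]
{'time_s': 1.5, 'qpos': array([-1.33060312e+00,  2.99911044e-01,  1.52093638e+00, -1.74460603e-05,
        1.32071614e+00, -6.65778853e-02]), 'joint_vel': array([-1.03831566e-03, -1.96614069e-03,  2.20075371e-03,  4.12477859e-05,
        2.00371057e-04,  1.49487707e-03]), 'tau': array([-2.21336950e-05, -5.31660533e+01, -3.52914691e+01,  7.08747748e-02,
        2.12969369e-02, -1.98674604e-05]), 'ee_pos': array([ 0.16609744, -0.52433286,  0.20546646]), 'eef_rot': array([-1.57076842e+00, -1.88014461e-05, -2.83481724e+00]), 'force': array([ 0.16307594,  0.48857144, -0.23976542]), 'moment': array([-0.00429777,  0.03688034,  0.02301818]), 'grip_width': 0.09353791527637285}
```

View pictures.

Run:
```python
import cv2
a=cv2.imread('pics/scene0.png')[150:390,220:540]; cv2.imwrite('pics/s0c.png',cv2.resize(a,(800,600)))
a=cv2.imread('pics/top0.png')[130:340,180:460]; cv2.imwrite('pics/t0c.png',cv2.resize(a,(800,600)))
```

```text
(no output)
```

View pics/s0c.png

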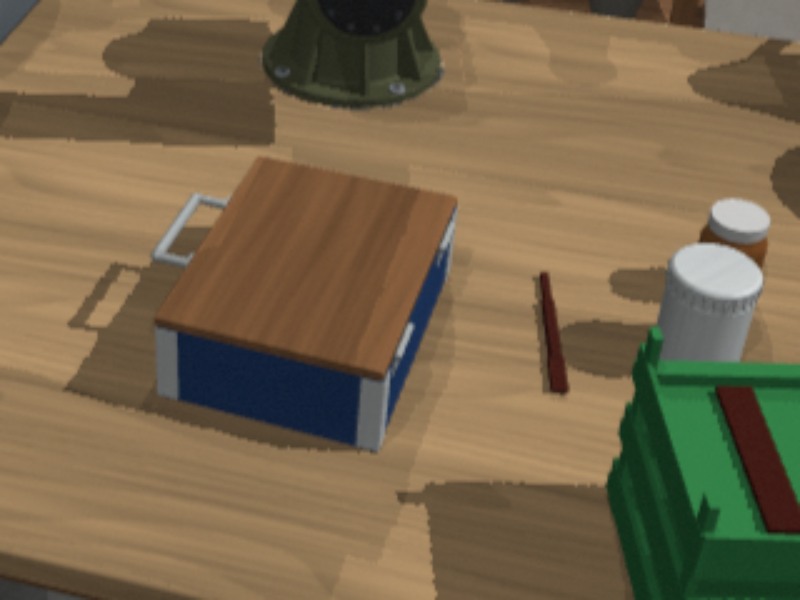

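View pics/t0c.png

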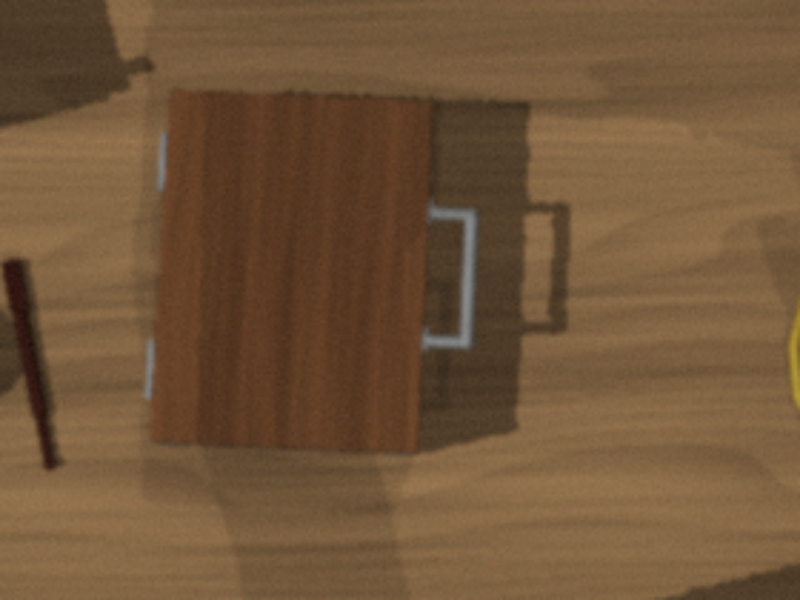

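View pics/scene0.png

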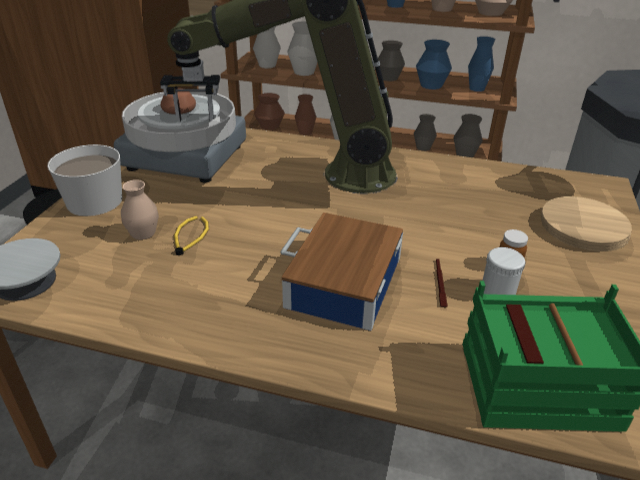

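```bash
cat > fit.py <<'E'
from h import *
c=cam('top')
img=c['img']; hsv=cv2.cvtColor(img,cv2.COLOR_RGB2HSV)
m=masks_of('lid','top')[0]['mask']
m=masks_of('damp_box','top')[0]['mask']
# lid pixels: reddish brown within dilated mask and z~.102 via ray-plane intersection
hh=hsv[...,0]; 
big=cv2.dilate(m.astype(np.uint8),np.ones((9,9)))>0
Z=c['range_z']; v,u=np.nonzero(big&(Z>0)); z=Z[v,u]
P=(np.stack([(u-c['cx'])/c['fx']*z,(v-c['cy'])/c['fy']*z,z],1)-c['t'])@c['R']
col=img[v,u].astype(int)
lid=(abs(P[:,2]-.102)<.02)&(col[:,0]-col[:,2]>25)
# ray-plane
d=np.stack([(u-c['cx'])/c['fx'],(v-c['cy'])/c['fy'],np.ones_like(u)],1)@c['R']; C=-c['R'].T@c['t']
def atz(d,h): s=(h-C[2])/d[:,2]; return C+d*s[:,None]
Q=atz(d,.102)
mk=np.zeros(m.shape,np.uint8); mk[v[lid],u[lid]]=255
n,lab,st,_=cv2.connectedComponentsWithStats(mk); k=1+np.argmax(st[1:,4]); mk=(lab==k).astype(np.uint8)
mk=cv2.morphologyEx(mk,cv2.MORPH_OPEN,np.ones((7,7)))
cv2.imwrite('pics/lidmask.png',mk*255)
sel=mk[v,u]>0
r=cv2.minAreaRect((Q[sel][:,:2]*1000).astype(np.float32)); print('lid rect',r, cv2.boxPoints(r))
# handle: grey pixels z~.09-.11 y< lid front
hd=(abs(P[:,2]-.102)<.03)&(abs(col[:,0]-col[:,2])<25)&(col.min(1)>110)&(P[:,1]<-.02)
H=atz(d[hd],.1)[:,:2]*1000; print(hd.sum(),H.min(0),H.max(0),H.mean(0))
print(sorted([tuple(x.round(0)) for x in H])[::6])
E
python3 fit.py
```

```text
lid rect ((577.0528564453125, 80.9488525390625), (228.531494140625, 303.98675537109375), 85.96063232421875) [[417.38797  -22.326347]
 [720.61957  -43.73974 ]
 [736.7178   184.22406 ]
 [433.48615  205.63745 ]]
179 [511.06099713 -73.7050284 ] [624.78425759 -31.75848251] [565.75839138 -62.19547753]
[(np.float64(511.0), np.float64(-66.0)), (np.float64(511.0), np.float64(-51.0)), (np.float64(512.0), np.float64(-34.0)), (np.float64(514.0), np.float64(-54.0)), (np.float64(514.0), np.float64(-39.0)), (np.float64(516.0), np.float64(-61.0)), (np.float64(517.0), np.float64(-37.0)), (np.float64(521.0), np.float64(-66.0)), (np.float64(528.0), np.float64(-66.0)), (np.float64(535.0), np.float64(-69.0)), (np.float64(540.0), np.float64(-69.0)), (np.float64(545.0), np.float64(-69.0)), (np.float64(550.0), np.float64(-69.0)), (np.float64(555.0), np.float64(-69.0)), (np.float64(560.0), np.float64(-70.0)), (np.float64(565.0), np.float64(-70.0)), (np.float64(570.0), np.float64(-70.0)), (np.float64(575.0), np.float64(-70.0)), (np.float64(582.0), np.float64(-70.0)), (np.float64(589.0), np.float64(-70.0)), (np.float64(594.0), np.float64(-70.0)), (np.float64(599.0), np.float64(-71.0)), (np.float64(604.0), np.float64(-71.0)), (np.float64(609.0), np.float64(-71.0)), (np.float64(614.0), np.float64(-71.0)), (np.float64(619.0), np.float64(-71.0)), (np.float64(622.0), np.float64(-64.0)), (np.float64(622.0), np.float64(-49.0)), (np.float64(624.0), np.float64(-66.0)), (np.float64(625.0), np.float64(-49.0))]
```

```bash
python3 -m jog '40 45 0 0 0 -3 0.6;80 90 0 0 0 -6 0.6;110 125 0 0 0 -9 0.6;140 160 0 0 0 -12 0.6;165 187 0 0 0 -15 0.6;190 215 0 0 0 -18 0.6;215 243 0 0 0 -21 0.6;240 272 0 0 0 -21.6 0.6;265 300 0 0 0 -21.6 0.6;290 328 0 0 0 -21.6 0.6' 20; python3 -m jog '20 22 0 0 0 0 0.6;40 45 0 0 0 0 0.6;60 67 0 0 0 0 0.6;80 90 0 0 0 0 0.6;100 112 0 0 0 0 0.6;110 124 0 0 0 0 0.6;110 124 0 0 0 0 0.6;110 124 0 0 0 0 0.6'; python3 -c "
from h import *
o=get_obs();print(o['ee_pos'],o['eef_rot'],o['qpos'],o['grip_width'],o['time_s'])"
```

```text
time_s: 2.48
ee_pos: [0.4431, -0.2103, 0.2057]
eef_rot: [-1.571, 0.001, 3.071]
force: [0.2, -0.3, 1.0]
grip_width: 0.0379
time_s: 3.15
ee_pos: [0.553, -0.086, 0.2054]
eef_rot: [-1.57, -0.0, 3.073]
force: [0.2, -0.6, -0.3]
grip_width: 0.0379
[ 0.55300588 -0.08597436  0.20538465] [-1.57047487e+00 -8.82699280e-05  3.07259218e+00] [-2.19517052e-01  3.21516354e-01  1.49291461e+00 -3.41126964e-04
  1.32720078e+00  1.42036202e+00] 0.03785824059254034 3.15
```

```bash
python3 -m jog '8 8 -20 0 0 0 0.6;13 14.5 -40 0 0 0 0.6;13 14.5 -60 0 0 0 0.6;13 14.5 -80 0 0 0 0.6;13 14.5 -100 0 0 0 0.6;13 14.5 -110 0 0 0 0.6;13 14.5 -120 0 0 0 0.6;13 14.5 -128 0 0 0 0.6;13 14.5 -128 0 0 0 0.6'
python3 - <<'E'
from h import *
c=cam('scene'); a=cv2.cvtColor(c['img'],cv2.COLOR_RGB2BGR)[190:310,250:410]; cv2.imwrite('pics/a1.png',cv2.resize(a,(800,600),interpolation=cv2.INTER_CUBIC))
c=cam('wrist','a2.png')
E
```

```text
time_s: 3.9
ee_pos: [0.5655, -0.0718, 0.0765]
eef_rot: [-1.571, -0.001, 3.072]
force: [1.0, -0.0, 0.1]
grip_width: 0.0375
```

View pics/a1.png

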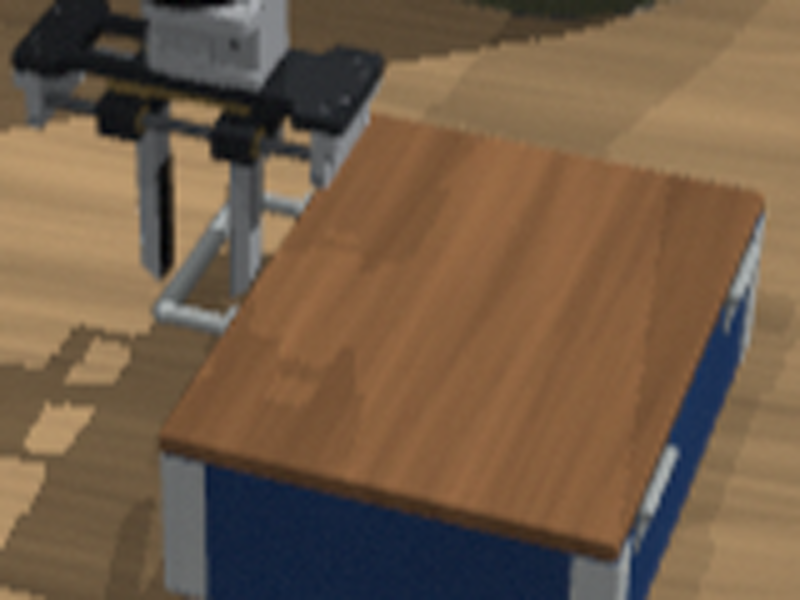

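View pics/a2.png

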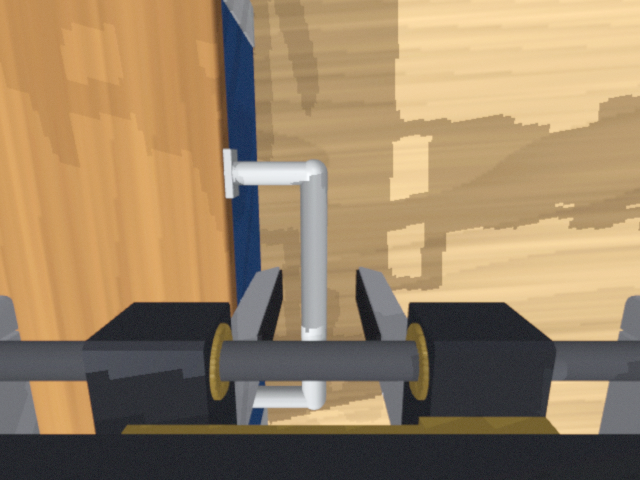

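The scene and wrist views show the fingers straddling the bar (wrist: bar at column 313, fingers at about 260 and 375), clear of the lid edge. I'll close on it now.

```bash
python3 -m jog '0 0 0 0 0 0 1;0 0 0 0 0 0 1;0 0 0 0 0 0 1;0 0 0 0 0 0 1;0 0 0 0 0 0 1' 25
python3 - <<'E'
from h import *
o=get_obs();print(o['ee_pos'],o['force'],o['grip_width'])
xb=np.array([.0704,.9975]); 
ax=np.array([.5848,.1917])
def hp(t,r=.265,n=.006): 
    x=-r*np.cos(t)+n*np.sin(t); z=.09+r*np.sin(t)+n*np.cos(t); return x,z
x0,z0=hp(0)
for t in np.arange(0,2.0,.05):
    x,z=hp(t); d=(x-x0)*1000; print(round(t,2),(xb*d).round(1),round((z-z0)*1000,1))
E
```

```text
time_s: 4.42
ee_pos: [0.5666, -0.0695, 0.0784]
eef_rot: [-1.574, 0.001, 3.072]
force: [0.3, 15.9, 3.1]
grip_width: 0.0111
[ 0.5665808  -0.06948504  0.07838814] [ 0.32974271 15.90592394  3.07525744] 0.011116871529935806
0.0 [0. 0.] 0.0
0.05 [0.  0.6] 13.2
0.1 [0.1 1.9] 26.4
0.15 [0.3 3.9] 39.5
0.2 [0.5 6.5] 52.5
0.25 [0.7 9.7] 65.4
0.3 [ 1.  13.6] 78.0
0.35 [ 1.3 18.1] 90.5
0.4 [ 1.6 23.2] 102.7
0.45 [ 2.  28.9] 114.7
0.5 [ 2.5 35.2] 126.3
0.55 [ 3.  42.1] 137.6
0.6 [ 3.5 49.5] 148.6
0.65 [ 4.1 57.5] 159.2
0.7 [ 4.7 66. ] 169.3
0.75 [ 5.3 75. ] 179.0
0.8 [ 6.  84.5] 188.3
0.85 [ 6.7 94.4] 197.0
0.9 [  7.4 104.7] 205.3
0.95 [  8.1 115.4] 213.0
1.0 [  8.9 126.6] 220.2
1.05 [  9.7 138. ] 226.9
1.1 [ 10.6 149.8] 232.9
1.15 [ 11.4 161.8] 238.3
1.2 [ 12.3 174.1] 243.2
1.25 [ 13.2 186.7] 247.4
1.3 [ 14.1 199.4] 250.9
1.35 [ 15.  212.3] 253.9
1.4 [ 15.9 225.3] 256.2
1.45 [ 16.8 238.4] 257.8
1.5 [ 17.8 251.6] 258.8
1.55 [ 18.7 264.8] 259.1
1.6 [ 19.6 278. ] 258.7
1.65 [ 20.6 291.2] 257.7
1.7 [ 21.5 304.3] 256.0
1.75 [ 22.4 317.3] 253.7
1.8 [ 23.3 330.2] 250.7
1.85 [ 24.2 342.9] 247.1
1.9 [ 25.1 355.5] 242.8
1.95 [ 26.  367.7] 238.0
```

```bash
python3 -m jog '0 0 0 0 0 0 1;0 0 5 0 0 0 1;0 0.6 13.2 0 0 0 1;0 2 26.4 0 0 0 1;0.3 4 39.5 0 0 0 1;0.5 6.5 52.5 0 0 0 1;0.7 9.7 65.4 0 0 0 1;1 13.6 78 0 0 0 1;1.3 18 90.5 0 0 0 1;1.3 18 90.5 0 0 0 1'
python3 - <<'E'
from h import *
c=cam('scene'); a=cv2.cvtColor(c['img'],cv2.COLOR_RGB2BGR)[160:310,230:430]; cv2.imwrite('pics/a3.png',cv2.resize(a,(800,600),interpolation=cv2.INTER_CUBIC))
E
```

```text
time_s: 5.25
ee_pos: [0.5679, -0.0509, 0.1715]
eef_rot: [-1.574, 0.002, 3.073]
force: [-1.1, -1.2, -2.2]
grip_width: 0.0112
```

View pics/a3.png

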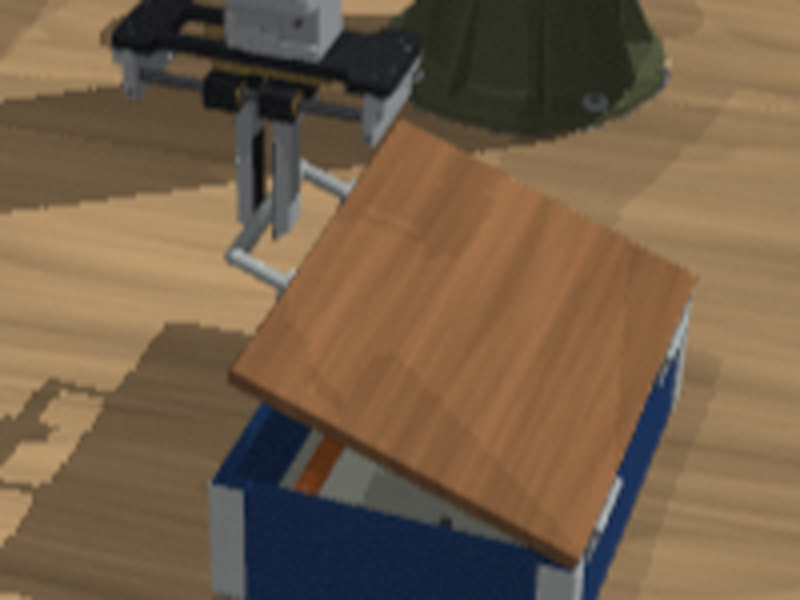

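```bash
python3 -m jog '0.3 5 12.2 0 0 0 1;0.7 10.8 24.2 0 0 0 1;1.2 17 35.8 0 0 0 1;1.7 24 47 0 0 0 1;2.2 31.4 58 0 0 0 1;2.8 39.4 68.7 0 0 0 1;3.4 48 78.8 0 0 0 1;4 57 88.5 0 0 0 1;4.7 66.4 97.8 0 0 0 1;5.4 76.3 106.5 0 0 0 1'
```

```text
time_s: 6.13
ee_pos: [0.5732, 0.0244, 0.2792]
eef_rot: [-1.571, 0.004, 3.072]
force: [-4.3, -9.7, 8.9]
grip_width: 0.0107
```

```bash
python3 -m jog '0.7 10 9 0 0 0 1;1.4 20.5 17 0 0 0 1;2.2 31.5 24.5 0 0 0 1;3 43 31.2 0 0 0 1;3.9 55 37.4 0 0 0 1;4.7 67 42.8 0 0 0 1;5.6 79.4 47.8 0 0 0 1;6.5 92 52 0 0 0 1;7.4 105 55.5 0 0 0 1;8.3 118 58.4 0 0 0 1'
python3 - <<'E'
from h import *
c=cam('scene','a4.png')
E
```

```text
time_s: 6.97
ee_pos: [0.5817, 0.1436, 0.3385]
eef_rot: [-1.571, 0.005, 3.072]
force: [1.6, -2.7, 4.0]
grip_width: 0.0111
```

View pics/a4.png

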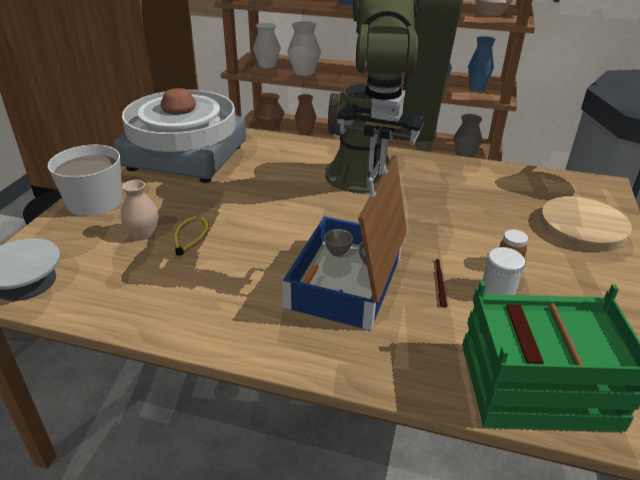

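```bash
python3 -m jog '0.9 13 2.3 0 0 0 1;1.8 26 3.9 0 0 0 1;2.8 39.3 4.9 0 0 0 1;3.7 52.5 5.2 0 0 0 1;4.6 65.7 4.8 0 0 0 1;5.6 79 3.8 0 0 0 1;6.5 92 2 0 0 0 1;7.4 105 -0.2 0 0 0 1;8.3 118 -3.2 0 0 0 1;8.3 118 -3.2 0 0 0 1'
python3 - <<'E'
from h import *
o=get_obs();print(o['qpos'])
E
```

```text
time_s: 7.85
ee_pos: [0.5902, 0.2663, 0.3347]
eef_rot: [-1.573, 0.006, 3.075]
force: [3.6, 0.0, 0.8]
grip_width: 0.0113
[ 3.67527981e-01  4.78945380e-01  9.83591230e-01 -5.82275448e-04
  1.67282190e+00  2.00480109e+00]
```

```bash
python3 -m jog '0.4 6 -1.7 0 0 0 1;0.8 12 -3.6 0 0 0 1;1.2 18 -5.7 0 0 0 1;1.6 23 -7.5 0 0 0 1;1.9 27 -9 0 0 0 1;2.1 30 -10.3 0 0 0 1;2.1 30 -10.3 0 0 0 1'
```

```text
time_s: 8.43
ee_pos: [0.5923, 0.2969, 0.324]
eef_rot: [-1.573, 0.006, 3.075]
force: [2.2, 0.1, -1.1]
grip_width: 0.0115
```

```bash
python3 -m jog '0.1 2 -0.7 0 0 0 1;0.2 4 -1.5 0 0 0 1;0.3 5 -2 0 0 0 1;0.4 6 -2.4 0 0 0 1;0.4 6 -2.4 0 0 0 1'
```

```text
time_s: 8.85
ee_pos: [0.5926, 0.2988, 0.3232]
eef_rot: [-1.566, 0.005, 3.071]
force: [-7.8, -26.9, 10.4]
grip_width: 0.0111
```

```bash
python3 -m jog '0 -1 0 0 0 0 1;0 -1 0 0 0 0 1;0 -1 0 0 0 0 0.8;0 -1 0 0 0 0 0.6;0 -1 0 0 0 0 0.6;0 -1 0 0 0 0 0.6;0 -1 15 0 0 0 0.6;0 -1 30 0 0 0 0.6;0 -1 45 0 0 0 0.6;0 -1 55 0 0 0 0.6'; python3 -m jog '0 -20 10 0 0 0 0.6;-10 -50 15 0 0 0 0.6;-20 -80 15 0 0 0 0.6;-30 -110 15 0 0 0 0.6;-40 -140 15 0 0 0 0.6;-50 -170 15 0 0 0 0.6;-60 -200 10 0 0 0 0.6;-60 -230 0 0 0 0 0.6;-60 -260 0 0 0 0 0.6;-60 -270 0 0 0 0 0.6'
python3 - <<'E'
from h import *
for n in ['top','scene']:
    c=cam(n); cc=[(150,310,190,410),(180,330,250,450)][n=='scene']
    a=cv2.cvtColor(c['img'],cv2.COLOR_RGB2BGR)[cc[0]:cc[1],cc[2]:cc[3]]; cv2.imwrite(f'pics/b_{n}.png',cv2.resize(a,(800,600),interpolation=cv2.INTER_CUBIC))
    for t in ['stay','stay_sleeve','lid']:
        for m in masks_of(t,n)[:2]:
            P=pts(c,m['mask'])
            if len(P): print(t,round(m['conf'],2),m['extent'],np.median(P,0).round(3),np.percentile(P,3,axis=0).round(3),np.percentile(P,97,axis=0).round(3))
    hsv=cv2.cvtColor(c['img'],cv2.COLOR_RGB2HSV)
    o=(hsv[...,0]<16)&(hsv[...,0]>5)&(hsv[...,1]>190)&(hsv[...,2]>110)
    P=pts(c,o); v,u=np.nonzero(o&(c['range_z']>0))
    k=(abs(P[:,0]-.6)<.16)&(P[:,1]<.1)&(P[:,1]>-.07)&(P[:,2]<.12); P=P[k]
    print('orange',len(P),P.mean(0),P.min(0),P.max(0), u[k].min(),u[k].max(),v[k].min(),v[k].max())
    k=P[:,0]; print(np.polyfit(P[:,0],P[:,1],1))
E
```

```text
time_s: 9.68
ee_pos: [0.5926, 0.298, 0.3796]
eef_rot: [-1.567, 0.006, 3.072]
force: [-0.0, -0.3, 0.8]
grip_width: 0.0372
time_s: 10.52
ee_pos: [0.5322, 0.0252, 0.3795]
eef_rot: [-1.567, 0.006, 3.07]
force: [-0.1, 0.5, 1.1]
grip_width: 0.0378
stay 0.53 [275.8, 171.4, 311.7, 184.7] [0.704 0.033 0.08 ] [0.682 0.006 0.071] [0.712 0.092 0.086]
stay_sleeve 0.51 [273.9, 169.2, 314.5, 184.3] [0.705 0.048 0.08 ] [0.682 0.008 0.028] [0.716 0.096 0.087]
lid 0.86 [167.0, 137.0, 242.6, 286.7] [0.589 0.248 0.221] [0.446 0.196 0.092] [0.731 0.3   0.338]
orange 18 [0.68807164 0.01324679 0.08254033] [0.68154191 0.01062721 0.07651917] [0.69447737 0.01594024 0.08763445] 308 310 178 183
[-0.0346768   0.03710691]
stay 0.72 [304.6, 265.2, 318.8, 286.1] [0.672 0.018 0.081] [0.638 0.01  0.076] [0.701 0.023 0.086]
lid 0.57 [375.2, 168.3, 455.3, 307.0] [0.654 0.252 0.233] [0.452 0.197 0.093] [0.745 0.301 0.339]
orange 31 [0.66549069 0.01610826 0.08112843] [0.6310024  0.00875839 0.07617491] [0.69872562 0.02293957 0.0855226 ] 304 316 265 282
[-0.05685093  0.05394202]
```

View pics/b_top.png

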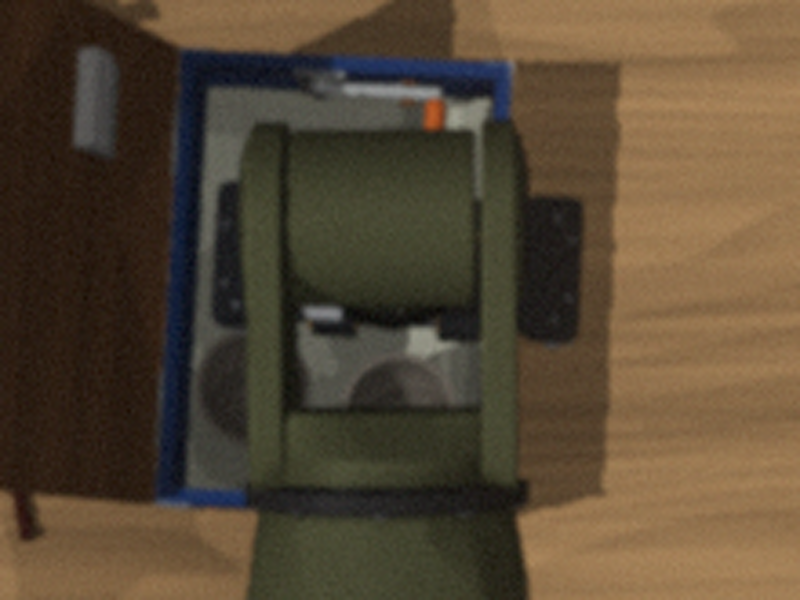

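View pics/b_scene.png

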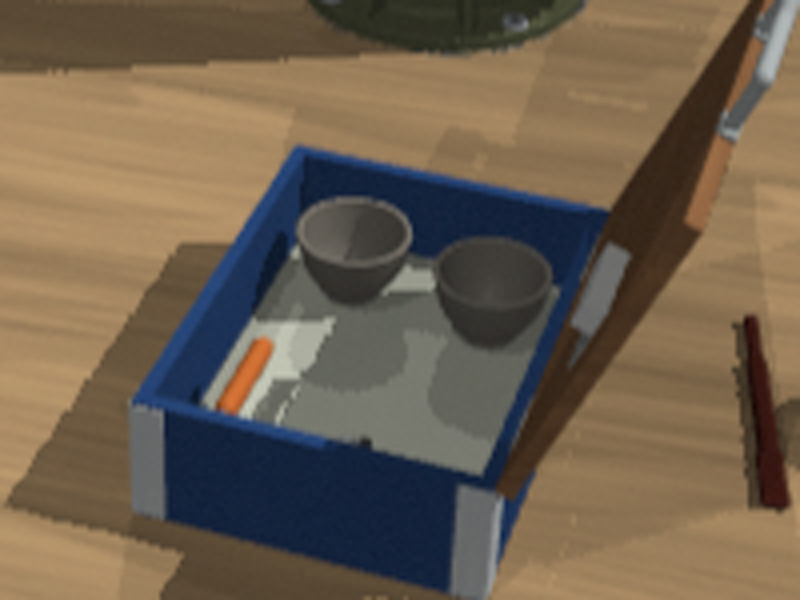

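```bash
python3 -m jog '25 -3 -20 0 0 0 0.6;50 -6 -50 0 0 0 0.6;80 -9 -80 0 0 0 0.6;110 -11 -110 0 0 0 0.6;130 -11 -140 0 0 0 0.6;135 -11 -170 0 0 0 0.6;135 -11 -200 0 0 0 0.6;135 -11 -230 0 0 0 0.6;135 -11 -250 0 0 0 0.6;135 -11 -250 0 0 0 0.6'
python3 - <<'E'
from h import *
print(get_obs()['qpos'])
c=cam('wrist','c1.png'); c=cam('scene'); a=cv2.cvtColor(c['img'],cv2.COLOR_RGB2BGR)[190:340,250:450]; cv2.imwrite('pics/c2.png',cv2.resize(a,(800,600),interpolation=cv2.INTER_CUBIC))
E
```

```text
time_s: 11.75
ee_pos: [0.6657, 0.0191, 0.1245]
eef_rot: [-1.567, -0.001, 3.074]
force: [-0.4, -0.4, -0.4]
grip_width: 0.0373
[-0.02479122  0.6280197   1.23800104 -0.00387146  1.27717134  1.61452653]
```

View pics/c1.png

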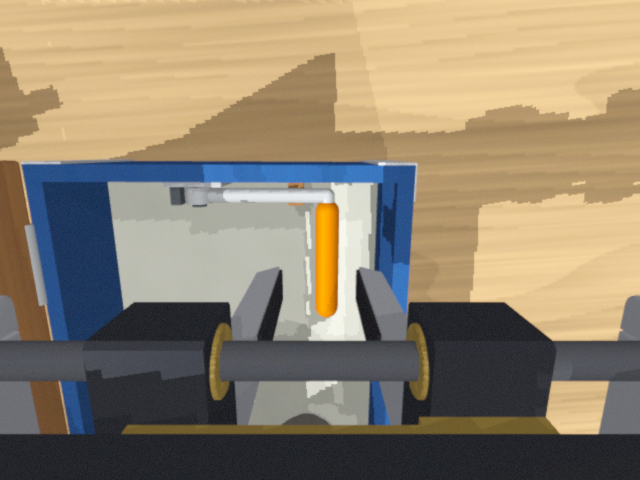

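View pics/c2.png

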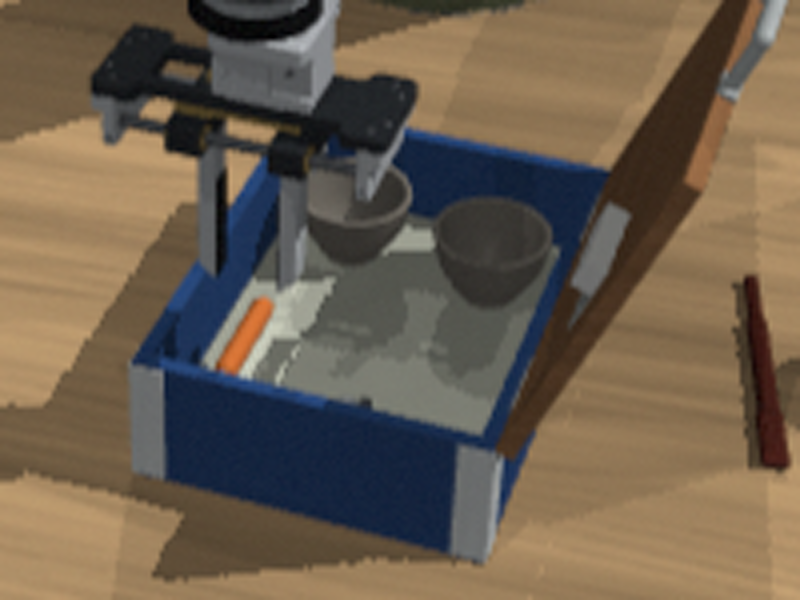

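Run:
```python
from h import *
c=cam('wrist'); hsv=cv2.cvtColor(c['img'],cv2.COLOR_RGB2HSV)
o=(hsv[...,0]<22)&(hsv[...,0]>8)&(hsv[...,1]>220)&(hsv[...,2]>180); o[:195]=0;o[325:]=0;o[:,:310]=0;o[:,345:]=0
P=pts(c,o);print(len(P),P.mean(0),P.min(0),P.max(0),np.percentile(P,[2,98],axis=0))
a=np.polyfit(P[:,0],P[:,1],1);print(a,np.polyval(a,.667))
print(get_obs()['ee_pos'])
```

```text
2036 [0.66511282 0.01473866 0.08118082] [0.62650734 0.00611882 0.07663841] [0.70025854 0.0231047  0.08419706] [[0.62959314 0.0074247  0.078096  ]
 [0.69827691 0.02193207 0.08313552]]
[-0.07645879  0.06559238] 0.01459436797805369
[0.66831426 0.01866486 0.13136693]
```

```bash
python3 -m jog '-2 -4 -10 0 0 0 0.6;-2 -4 -25 0 0 0 0.6;-2 -4 -40 0 0 0 0.6;-2 -4 -55 0 0 0 0.6;-2 -4 -67 0 0 0 0.6;-2 -4 -75 0 0 0 0.6;-2 -4 -75 0 0 0 0.6'; python3 -m jog '0 0 0 0 0 0 0.7;0 0 0 0 0 0 0.8;0 0 0 0 0 0 1;0 0 0 0 0 0 1;0 0 0 0 0 0 1' 8
python3 - <<'E'
from h import *
xb=np.array([.0704,.9975]); x0,z0=-80,0
for t in np.append(np.arange(0,1.84,.12),1.833): print(round(t,2),(xb*(80-80*np.cos(t))).round(1),round(80*np.sin(t),1))
E
```

```text
time_s: 12.48
ee_pos: [0.6658, 0.0146, 0.0551]
eef_rot: [-1.567, 0.007, 3.074]
force: [-0.8, -0.2, -0.7]
grip_width: 0.0378
time_s: 12.9
ee_pos: [0.6661, 0.0138, 0.0558]
eef_rot: [-1.566, 0.008, 3.074]
force: [-0.4, -5.0, 2.4]
grip_width: 0.0145
0.0 [0. 0.] 0.0
0.12 [0.  0.6] 9.6
0.24 [0.2 2.3] 19.0
0.36 [0.4 5.1] 28.2
0.48 [0.6 9. ] 36.9
0.6 [ 1.  13.9] 45.2
0.72 [ 1.4 19.8] 52.8
0.84 [ 1.9 26.5] 59.6
0.96 [ 2.4 34. ] 65.5
1.08 [ 3.  42.2] 70.6
1.2 [ 3.6 50.9] 74.6
1.32 [ 4.2 60. ] 77.5
1.44 [ 4.9 69.4] 79.3
1.56 [ 5.6 78.9] 80.0
1.68 [ 6.2 88.5] 79.5
1.8 [ 6.9 97.9] 77.9
1.83 [  7.1 100.5] 77.3
```

```bash
python3 -m jog '0 0 0 0 0 0 1;0 0.6 9.6 0 0 0 1;0.2 2.3 19 0 0 0 1;0.4 5 28 0 0 0 1;0.6 9 37 0 0 0 1;1 14 45.2 0 0 0 1;1.4 19.8 52.8 0 0 0 1;1.9 26.5 59.6 0 0 0 1;2.4 34 65.5 0 0 0 1;3 42.2 70.6 0 0 0 1'
python3 - <<'E'
from h import *
print(get_obs()['force'],get_obs()['moment'])
c=cam('scene'); a=cv2.cvtColor(c['img'],cv2.COLOR_RGB2BGR)[170:320,250:450]; cv2.imwrite('pics/d1.png',cv2.resize(a,(800,600),interpolation=cv2.INTER_CUBIC))
E
```

```text
time_s: 13.73
ee_pos: [0.6699, 0.0553, 0.1295]
eef_rot: [-1.565, 0.011, 3.073]
force: [1.4, -4.1, 5.0]
grip_width: 0.0146
[ 1.40124997 -4.05480889  5.04843482] [-0.84085676 -0.11554422 -0.04761523]
```

View pics/d1.png

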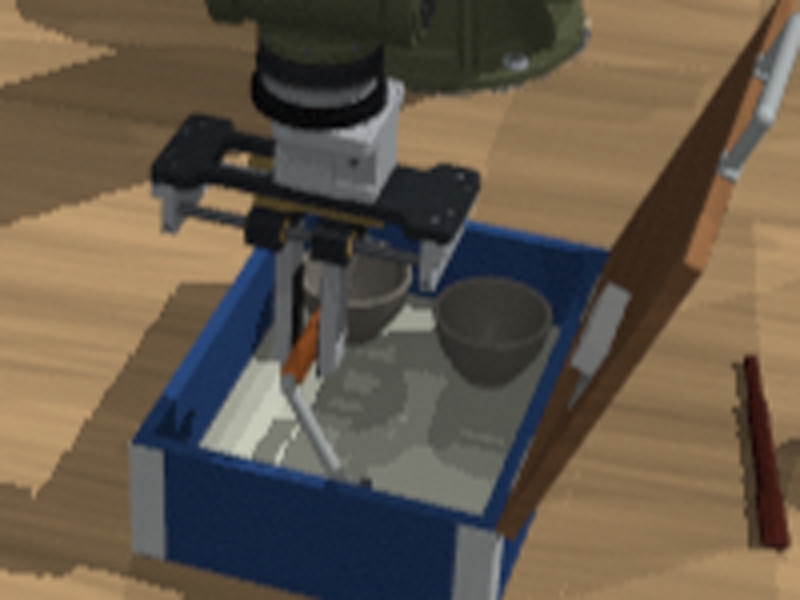

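```bash
python3 -m jog '0.6 8.7 4 0 0 0 1;1.2 17.8 6.9 0 0 0 1;1.9 27.2 8.7 0 0 0 1;2.6 36.7 9.4 0 0 0 1;3.2 46.3 8.9 0 0 0 1;3.6 52 8 0 0 0 1;3.9 56 7.3 0 0 0 1;4 58 6.7 0 0 0 1;4 58 6.7 0 0 0 1'
```

```text
time_s: 14.53
ee_pos: [0.6742, 0.1143, 0.1374]
eef_rot: [-1.564, 0.012, 3.074]
force: [-1.5, -6.9, 6.5]
grip_width: 0.0144
```

```bash
python3 -m jog '0 1 0 0 0 0 1;0 2 -0.5 0 0 0 1;0 2 -0.5 0 0 0 1'; python3 -m jog '0 -1 0 0 0 0 0.9;0 -1 0 0 0 0 0.8;0 -1 0 0 0 0 0.7;0 -1 0 0 0 0 0.6;0 -1 0 0 0 0 0.6;0 -1 0 0 0 0 0.6;0 -1 12 0 0 0 0.6;0 -1 27 0 0 0 0.6;0 -1 45 0 0 0 0.6;0 -1 65 0 0 0 0.6';python3 - <<'E'
from h import *
c=cam('scene'); a=cv2.cvtColor(c['img'],cv2.COLOR_RGB2BGR)[170:320,250:450]; cv2.imwrite('pics/d2.png',cv2.resize(a,(800,600),interpolation=cv2.INTER_CUBIC))
E
```

```text
time_s: 14.78
ee_pos: [0.6742, 0.1145, 0.1373]
eef_rot: [-1.562, 0.012, 3.072]
force: [-2.3, -10.9, 7.2]
grip_width: 0.0146
time_s: 15.62
ee_pos: [0.674, 0.1135, 0.2035]
eef_rot: [-1.561, 0.011, 3.072]
force: [-0.1, 0.9, 0.2]
grip_width: 0.0372
```

View pics/d2.png

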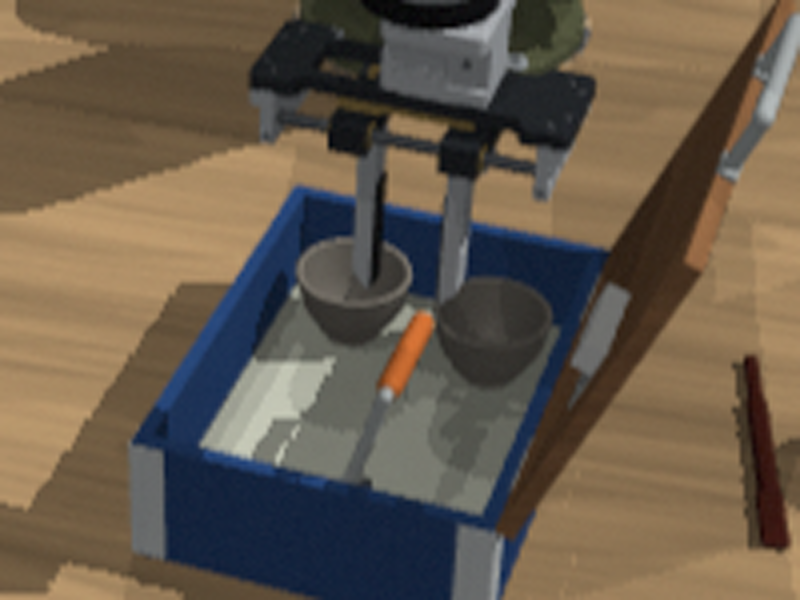

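```bash
python3 -m jog '0 0 30 0 0 0 0.6;-5 0 60 0 0 0 0.6;-10 0 95 0 0 0 0.6;-20 5 130 0 0 0 0.6;-30 10 160 0 0 0 0.6;-40 20 180 0 0 0 0.6;-50 45 182 0 0 0 0.6;-60 75 182 0 0 0 0.6;-70 105 182 0 0 0 0.6;-78 130 182 0 0 0 0.6'; python3 -m jog '-1 20 0 0 0 0 0.6;-1 38 0 0 0 0 0.6;-1 53 0 0 0 0 0.6;-1 55 0 0 0 0 0.6;-1 55 0 0 0 0 0.6'
python3 - <<'E'
from h import *
c=cam('scene'); print(get_obs()['ee_pos'],get_obs()['eef_rot'])
a=cv2.cvtColor(c['img'],cv2.COLOR_RGB2BGR)[120:270,330:530]; cv2.imwrite('pics/e1.png',cv2.resize(a,(800,600),interpolation=cv2.INTER_CUBIC))
c=cam('wrist','e2.png')
E
```

```text
time_s: 16.5
ee_pos: [0.5962, 0.2454, 0.3917]
eef_rot: [-1.563, 0.019, 3.073]
force: [0.6, -0.5, 0.0]
grip_width: 0.0378
time_s: 16.92
ee_pos: [0.595, 0.3008, 0.3918]
eef_rot: [-1.563, 0.019, 3.074]
force: [0.8, -1.6, 1.1]
grip_width: 0.0372
[0.59520553 0.30001066 0.39190379] [-1.56320314  0.01871385  3.07298828]
```

View pics/e1.png

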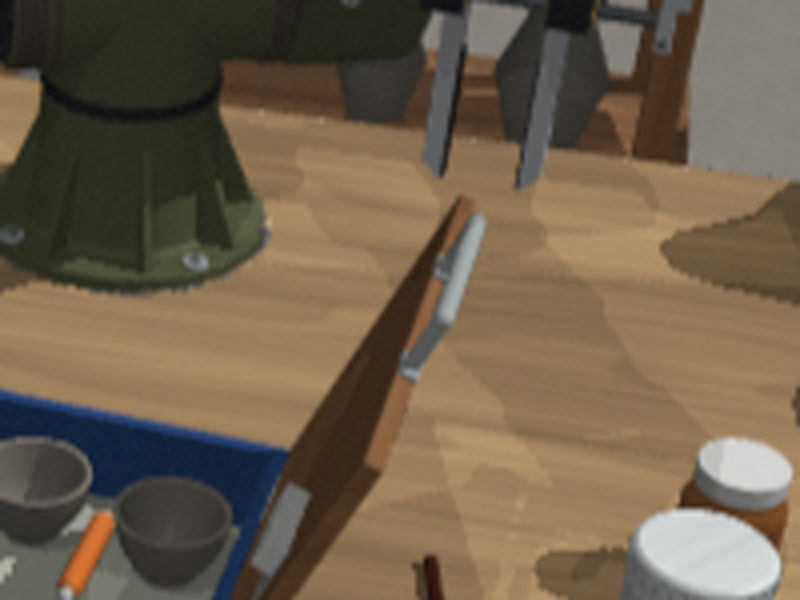

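View pics/e2.png

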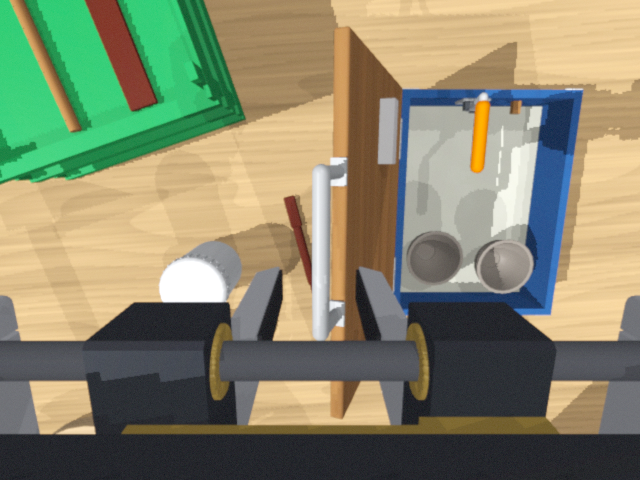

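```bash
python3 -m jog '-2 -1.5 -15 0 0 0 0.6;-2 -1.5 -30 0 0 0 0.6;-2 -1.5 -45 0 0 0 0.6;-2 -1.5 -58 0 0 0 0.6;-2 -1.5 -68 0 0 0 0.6;-2 -1.5 -68 0 0 0 0.6';  python3 -m jog '0 0 0 0 0 0 0.8;0 0 0 0 0 0 1;0 0 0 0 0 0 1;0 0 0 0 0 0 1;0 0 0 0 0 0 1' 25
```

```text
time_s: 17.52
ee_pos: [0.5932, 0.297, 0.3222]
eef_rot: [-1.562, 0.016, 3.071]
force: [0.2, -0.3, -0.5]
grip_width: 0.0377
time_s: 17.93
ee_pos: [0.5933, 0.2972, 0.3228]
eef_rot: [-1.563, 0.017, 3.071]
force: [1.0, 1.0, 2.2]
grip_width: 0.011
```

Run:
```python
import numpy as np
from scipy.optimize import least_squares
D=np.array([(-.0695,.0784),(-.0509,.1715),(.0244,.2792),(.1436,.3385),(.2663,.3347),(.2969,.324),(.2972,.3228)]);D[:,1]+=.019
f=lambda p:np.hypot(D[:,0]/.9975-p[0],D[:,1]-p[1])-p[2]
r=least_squares(f,[.19,.09,.265]); print(r.x,f(r.x)*1000)
cy,cz,R=r.x
ang=lambda p:np.arctan2(p[1]-cz,-(p[0]/.9975-cy))
a0=ang(D[0]);a1=ang(D[-1]);print(a0,a1,a1-a0)
# angle steps from end
for i,t in enumerate(np.arange(0,1.25,.05)):
    a=a1-t; d=(cy-R*np.cos(a)-(cy-R*np.cos(a1)))*1000; print(round(1.95-t,2),round(d*.0704,1),round(d*.9975,1),round((R*np.sin(a)-R*np.sin(a1))*1000,1), 'abs', round((cy-R*np.cos(a))*.9975,4),round(cz+R*np.sin(a)-.019,4))
```

```text
[0.1975855  0.09556973 0.26676456] [ 0.50139452 -0.64388052 -0.24801619  0.59881278  0.52757895  0.13142022
 -0.86730977]
0.0068481945182268114 1.9578229227432176 1.9509747282249907
1.95 0.0 0.0 0.0 abs 0.2975 0.3236
1.9 -0.9 -12.4 4.7 abs 0.2851 0.3283
1.85 -1.8 -25.1 8.8 abs 0.2724 0.3324
1.8 -2.7 -38.0 12.3 abs 0.2596 0.3359
1.75 -3.6 -51.0 15.1 abs 0.2466 0.3387
1.7 -4.5 -64.1 17.2 abs 0.2334 0.3408
1.65 -5.5 -77.3 18.7 abs 0.2202 0.3423
1.6 -6.4 -90.6 19.5 abs 0.2069 0.3432
1.55 -7.3 -103.9 19.7 abs 0.1936 0.3433
1.5 -8.3 -117.2 19.2 abs 0.1803 0.3428
1.45 -9.2 -130.4 18.0 abs 0.1671 0.3416
1.4 -10.1 -143.6 16.2 abs 0.1539 0.3398
1.35 -11.1 -156.7 13.7 abs 0.1408 0.3373
1.3 -12.0 -169.6 10.6 abs 0.1279 0.3342
1.25 -12.9 -182.4 6.8 abs 0.1152 0.3304
1.2 -13.8 -194.9 2.4 abs 0.1026 0.326
1.15 -14.6 -207.2 -2.7 abs 0.0903 0.3209
1.1 -15.5 -219.3 -8.4 abs 0.0782 0.3153
1.05 -16.3 -231.0 -14.6 abs 0.0665 0.309
1.0 -17.1 -242.5 -21.4 abs 0.0551 0.3022
0.95 -17.9 -253.5 -28.8 abs 0.044 0.2948
0.9 -18.6 -264.2 -36.8 abs 0.0333 0.2868
0.85 -19.4 -274.5 -45.2 abs 0.023 0.2784
0.8 -20.1 -284.3 -54.2 abs 0.0132 0.2694
0.75 -20.7 -293.7 -63.7 abs 0.0038 0.2599
```

```bash
python3 -m jog '-0.4 -6 2.5 0 0 0 1;-0.9 -12.4 4.7 0 0 0 1;-1.8 -25.1 8.8 0 0 0 1;-2.7 -38 12.3 0 0 0 1;-3.6 -51 15.1 0 0 0 1;-4.5 -64 17.2 0 0 0 1;-5.5 -77.3 18.7 0 0 0 1;-6.4 -90.6 19.5 0 0 0 1;-7.3 -104 19.7 0 0 0 1;-8.3 -117 19.2 0 0 0 1'
```

```text
time_s: 18.77
ee_pos: [0.5847, 0.1786, 0.3419]
eef_rot: [-1.562, 0.017, 3.071]
force: [-2.4, 1.4, -2.3]
grip_width: 0.0109
```

```bash
python3 -m jog '-0.9 -13.2 -1.2 0 0 0 1;-1.8 -26.4 -3 0 0 0 1;-2.8 -39.5 -5.5 0 0 0 1;-3.7 -52.4 -8.6 0 0 0 1;-4.6 -65.2 -12.4 0 0 0 1;-5.5 -77.7 -16.8 0 0 0 1;-6.3 -90 -21.9 0 0 0 1;-7.2 -102 -27.6 0 0 0 1;-8 -114 -33.8 0 0 0 1;-8 -114 -33.8 0 0 0 1'
python3 - <<'E'
from h import *
c=cam('scene'); a=cv2.cvtColor(c['img'],cv2.COLOR_RGB2BGR)[150:330,230:470]; cv2.imwrite('pics/f1.png',cv2.resize(a,(800,600),interpolation=cv2.INTER_CUBIC))
E
```

```text
time_s: 19.6
ee_pos: [0.5764, 0.0621, 0.3065]
eef_rot: [-1.561, 0.015, 3.069]
force: [-2.0, -0.7, -1.2]
grip_width: 0.0111
```

View pics/f1.png

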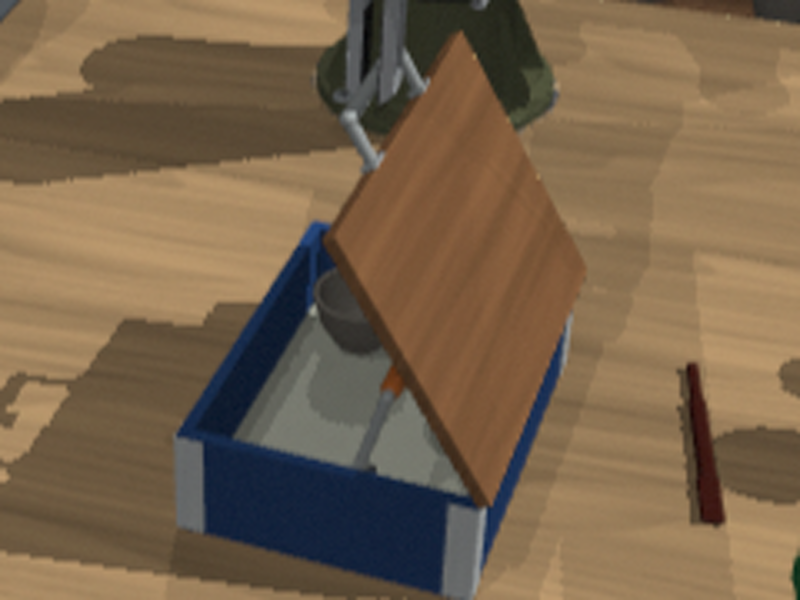

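```bash
python3 -m jog '-0.3 -4 -2.2 0 0 0 1;-0.5 -7 -4.2 0 0 0 1;-0.9 -12.5 -7.8 0 0 0 1;-1.3 -18 -11.6 0 0 0 1;-1.7 -23.5 -15.5 0 0 0 1;-2 -28.8 -19.6 0 0 0 1;-2.4 -34 -23.7 0 0 0 1;-2.8 -39 -28 0 0 0 1;-2.8 -39 -28 0 0 0 1'
```

```text
time_s: 20.4
ee_pos: [0.5736, 0.0231, 0.2781]
eef_rot: [-1.561, 0.015, 3.069]
force: [0.5, -0.3, -1.8]
grip_width: 0.0109
```

```bash
python3 -m jog '-0.1 -2 -1.8 0 0 0 1;-0.3 -4 -3.6 0 0 0 1;-0.4 -6 -5.4 0 0 0 1;-0.5 -7.9 -7.2 0 0 0 1;-0.7 -9.8 -9 0 0 0 1;-0.7 -9.8 -9 0 0 0 1'
```

```text
time_s: 20.9
ee_pos: [0.5729, 0.013, 0.2687]
eef_rot: [-1.561, 0.015, 3.069]
force: [-0.5, -1.2, 0.2]
grip_width: 0.0109
```

```bash
python3 -m jog '-0.1 -1 -0.9 0 0 0 1;-0.1 -1.9 -1.9 0 0 0 1;-0.2 -2.8 -2.8 0 0 0 1;-0.2 -3.8 -3.8 0 0 0 1;-0.2 -3.8 -3.8 0 0 0 1'
python3 - <<'E'
from h import *
c=cam('scene'); a=cv2.cvtColor(c['img'],cv2.COLOR_RGB2BGR)[170:320,250:450]; cv2.imwrite('pics/f2.png',cv2.resize(a,(800,600),interpolation=cv2.INTER_CUBIC))
E
```

```text
time_s: 21.32
ee_pos: [0.5727, 0.0096, 0.2653]
eef_rot: [-1.562, 0.015, 3.069]
force: [-4.1, 3.1, 4.1]
grip_width: 0.011
```

View pics/f2.png

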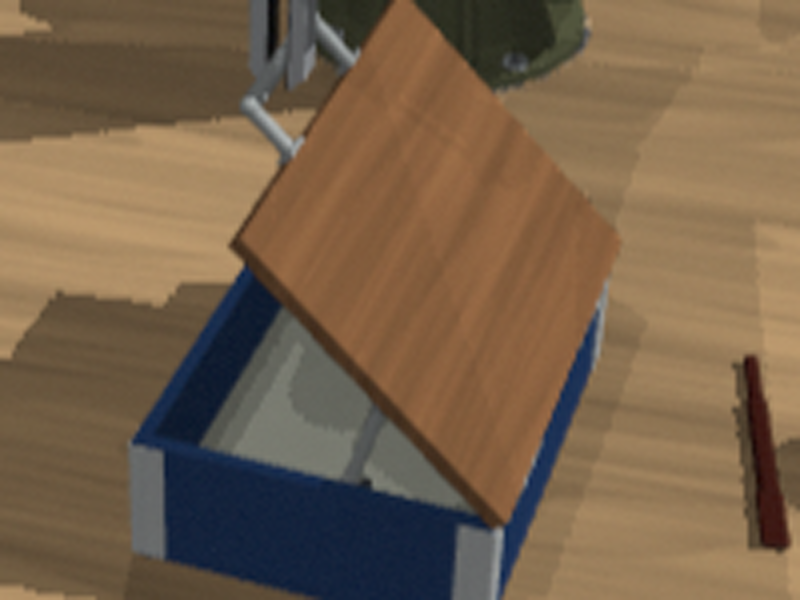

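```bash
python3 -m jog '-0.1 -1 -0.9 0 0 0 1;-0.1 -1.9 -1.9 0 0 0 1;-0.2 -2.8 -2.8 0 0 0 1;-0.2 -2.8 -2.8 0 0 0 1'
```

```text
time_s: 21.7
ee_pos: [0.5727, 0.0084, 0.264]
eef_rot: [-1.565, 0.017, 3.07]
force: [-6.3, 11.8, 11.5]
grip_width: 0.0111
```

```bash
python3 -m jog '0 0 0 0 0 0 1;0 0 0 0 0 0 1;0 0 0 0 0 0 1'; python3 -m jog '0 0 0 0 0 0 0.85;0 0 0 0 0 0 0.8;0 0 0 0 0 0 0.8;0 0 0 0 0 0 0.8'
python3 - <<'E'
from h import *
c=cam('wrist','g1.png'); c=cam('scene'); a=cv2.cvtColor(c['img'],cv2.COLOR_RGB2BGR)[170:320,250:450]; cv2.imwrite('pics/g2.png',cv2.resize(a,(800,600),interpolation=cv2.INTER_CUBIC))
E
```

```text
time_s: 21.95
ee_pos: [0.5728, 0.0092, 0.2648]
eef_rot: [-1.566, 0.018, 3.071]
force: [-3.7, 6.2, 7.6]
grip_width: 0.0111
time_s: 22.28
ee_pos: [0.5728, 0.0089, 0.2645]
eef_rot: [-1.566, 0.018, 3.071]
force: [-0.4, -0.1, -0.2]
grip_width: 0.019
```

View pics/g1.png

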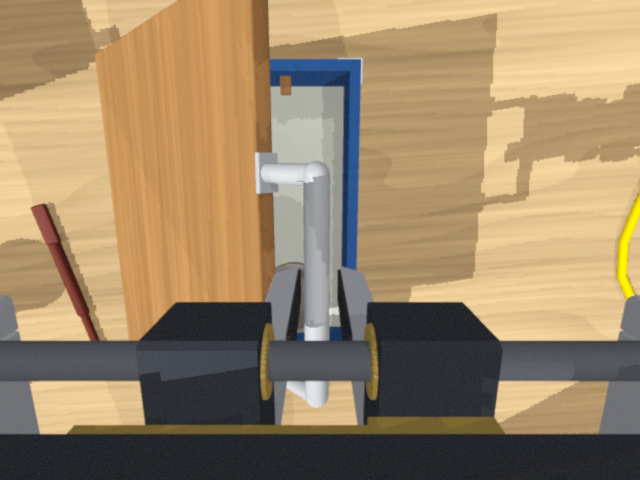

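View pics/g2.png

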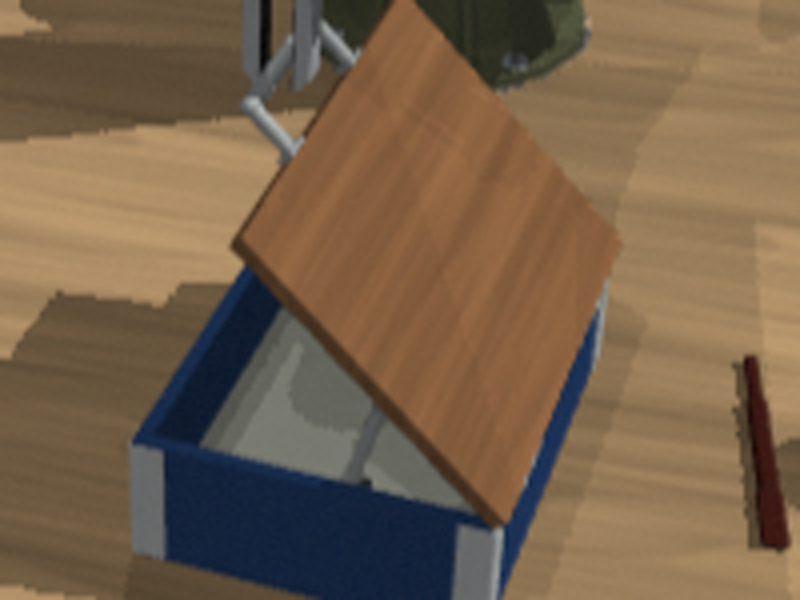

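```bash
python3 -m jog '0 0 0 0 0 0 0.7;0 0 0 0 0 0 0.63;0 0 0 0 0 0 0.63;0 0 10 0 0 0 0.63;0 0 25 0 0 0 0.63;0 0 45 0 0 0 0.63;0 -20 60 0 0 0 0.63;0 -50 70 0 0 0 0.63;0 -80 70 0 0 0 0.63;0 -110 70 0 0 0 0.63'; python3 -m jog '0 -40 0 -5 0 0 0.63;0 -80 -10 -10 0 0 0.63;0 -110 -20 15 0 0 0.63;0 -140 -30 22 0 0 0.63;0 -170 -40 29 0 0 0.63;0 -190 -50 36 0 0 0.63;0 -190 -60 43 0 0 0.63;0 -190 -60 45 0 0 0.63;0 -190 -60 45 0 0 0.63'
python3 - <<'E'
from h import *
c=cam('wrist','h1.png'); c=cam('scene','h2.png')
for n in ['scene','top']:
    if n=='top': c=cam('top','h3.png')
    P=pts(c,cv2.erode(masks_of('lid',n)[0]['mask'].astype(np.uint8),np.ones((9,9)))>0)
    Q=P-np.median(P,0); Q=Q[np.abs(Q[:,2])<.12]; n_=np.linalg.svd(Q,full_matrices=0)[2][2]; n_*=np.sign(n_[2]); print(n,n_,'angle',np.arctan2(np.hypot(n_[0],n_[1]),n_[2]))
E
```

```text
time_s: 23.22
ee_pos: [0.5728, -0.1022, 0.3363]
eef_rot: [-1.566, 0.02, 3.071]
force: [1.2, -0.3, -0.3]
grip_width: 0.0349
time_s: 23.97
ee_pos: [0.5723, -0.2932, 0.277]
eef_rot: [-2.27, -0.029, 3.075]
force: [0.9, 0.4, 0.1]
grip_width: 0.0347
scene [0.05032102 0.69771683 0.7146041 ] angle 0.7747383365630536
top [0.04995442 0.6983225  0.71403799] angle 0.7755472782995185
```

View pics/h1.png

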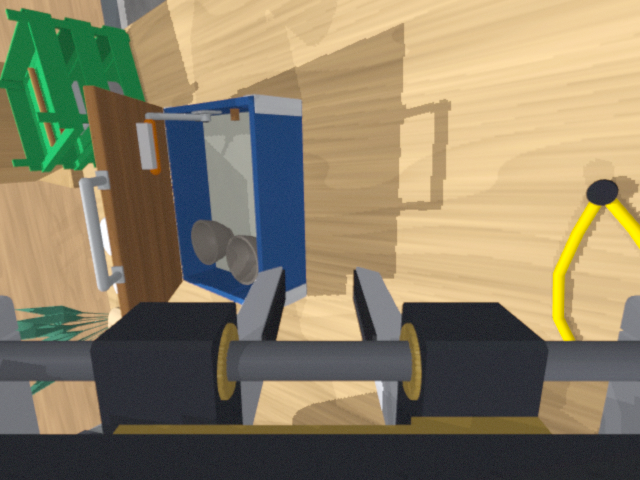

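View pics/h2.png

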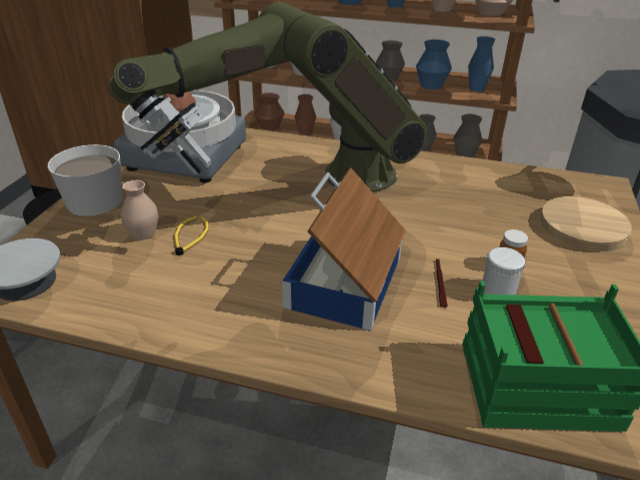

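Run:
```python
import cv2
a=cv2.imread('pics/h1.png')[90:210,80:240]; cv2.imwrite('pics/h4.png',cv2.resize(a,(800,600),interpolation=cv2.INTER_CUBIC))
```

```text
(no output)
```

View pics/h4.png

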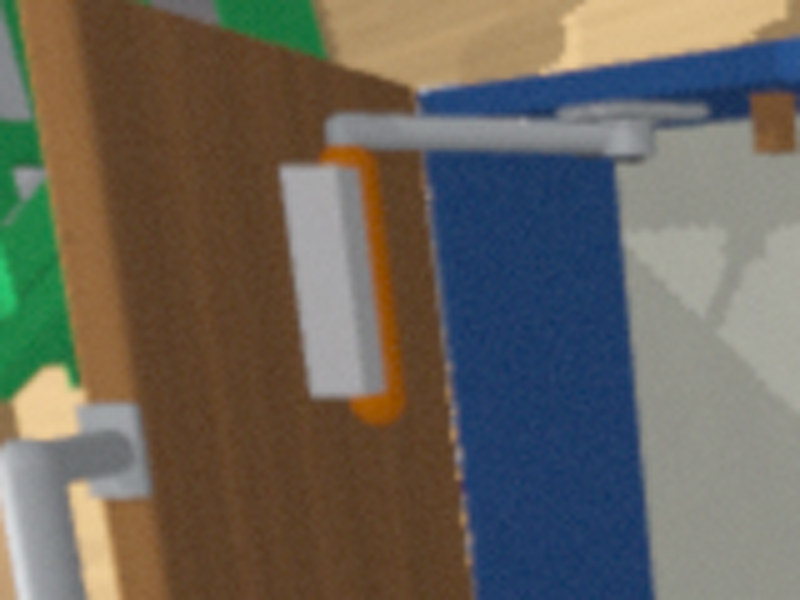

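View pics/h3.png

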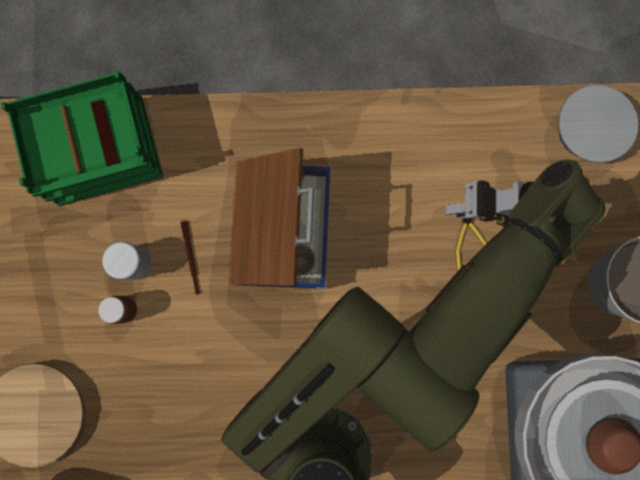

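The sleeve sits directly behind the white block, pressed to the lid's underside, and the block is at crop (330,280). The bystanders are in place, and the gripper is free, high above the callipers. Handing in.

```bash
python3 -c "
from station import *
print(hand_in()); print(get_obs()['time_s'])"
```

```text
the job is handed in; nothing more can be done
None
the job is handed in; nothing more can be done
```

The damp box is propped half open, and I handed the job in at about 24 s on the robot's clock, well inside the 72 s limit.

I lifted the lid by its handle to its stop and released it there. I then gripped the orange sleeve, swung the stay up to its stop and let go. Last, I took the handle again and lowered the lid in small steps until its weight came onto the stay, then let go and backed away.

**Last checks before handing in:**
- **Lid angle:** it measured 0.775 rad in both the scene and top cameras. That is slightly above the nominal 0.75, and fits the stay still standing at its 1.833 stop instead of being pulled back to 1.76.
- **Resting on the stay:** with the fingers open around the bar, the lid stayed still and the force on the tool was about zero. The wrist picture shows the sleeve against the lid's underside, directly behind the white catch block.
- **Bowls and bench:** everything still looked in place in the pictures, but I did not measure the other objects' positions again.
- **Forces:** the highest tool force I saw at the end of a move was about 30 N, when the lid met its open stop. I only read it at the end of each move.

No check failed.

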